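Settle the out-of-balance wheel on the balancing rollers

ROBOT

A 6-joint arm with a two-finger parallel gripper is mounted at the origin on a cart in front of the work surface, level with it; the furniture and walls round the work are solid. World frame = base frame: x ahead of the robot, y to its left, z up, the work surface at z = 0. Lengths are in m, angles in rad, forces in N, time in s.
With the tool pointing down it reaches from about 0.275 to 0.825 m from the base axis. Payload 4.9 kg.
Tool frame: the origin (TCP) lies midway between the tips of the shut fingers; the grasp point (between the pads) lies 19 mm behind it (bot.grip_depth is the distance from the TCP to the grasp point, in m); z points along the fingers, y is the line along which they close (so a half turn about z gives the same grasp; the last joint's range is limited). The gripper opens to 85 mm and grips with 20 to 120 N. Pads are 22 mm wide; open, the fingers measure 114 mm over their backs; the gripper's body (76 mm by 85 mm) begins 54 mm behind the grasp point. The pads swing forward as they close: fully open they stand 13 mm farther back than shut.
Start: joints at [-1.246, 0.326, -0.193, 1.052, 0, 1.437], TCP at [0.244, -0.493, 0.231] pointing down, gripper open.
Joint ranges: [-2.65, 2.65], [-0.97, 1.79], [-1.3, 1.35], [-1.93, 2.1], [-1.47, 1.37], [-3.14, 3.14]. Speed limits (rad/s): [2.57, 2.57, 3.14, 3.14, 3.14, 3.14].

INTERFACE

Orientations are given as a unit quaternion [w, x, y, z].
In Python, from cell import bot gives the robot as it stands. Calls block until the motion is done:
- bot.move_pose(position, orientation): joint-space move of the TCP to a pose.
- bot.move_linear(position, speed=0.15, rotation=None, until_force=None): straight line of the TCP; rotation=None keeps the orientation; speed is the mean speed in m/s. With until_force (N) it stops when the force on the tool has changed by that much, and returns True; else False.
- bot.goto_joints(angles): joint-space move.
- bot.set_gripper(opening, grasp_force=None): opening from 0.0 (shut) to 1.0 (fully open); grasp_force is the grip in N (None keeps the last); returns when the fingers have stopped.
- bot.wait(seconds).
- bot.solve_ik(position, orientation): joint angles nearest the present ones, or None.
- bot.camera(name): name is "side" or "top"; returns the picture (420x560x3 uint8, red, green, blue); there is no depth.
- bot.calibration(name): a dict with "mtx" (3x3 intrinsics, pixels), "k1" (the pictures are not rectified: a ray, as slopes to the right and down, at radius r is drawn at 1 + k1 r^2 times it, then the intrinsics apply), "extrinsics" (4x4, takes a point from world to camera coordinates). Camera axes: x right, y down, z forward; pixel columns grow to the right and rows downward; lengths in m; the calibration is good to about 2 mm. A picture is of the moment at which its call begins. calibration takes no time and is no camera call.
A pose or a line that the arm cannot do raises bot.PlanningError and nothing moves.
- bot.close_job(): hands the job in; it is judged then, once.
Trained networks look in the newest picture that a camera, given by its name, has taken for a name from the list of things; names that differ only in an ending like _2 or _b are one class to them, and where a whole thing is asked for, a point or a joint stands for the part that bears it (a point fixed in the world has none). Each returns a list of dicts, best first, with "confidence" (0 to 1); they miss things now and then, are a little off and sometimes report something else, mostly with a low value. They report only what shows in the picture. A call takes as long as a camera call.
- bot.search_frame(camera, thing): "bbox" ([left, top, width, height] in pixels, round what is visible of it).
Readings, each from a call of its own:
- bot.read_clock(): time.
- bot.read_joint_positions(): joint angles.
- bot.read_joint_vel(): joint speeds.
- bot.read_joint_efforts(): joint torques, N m.
- bot.read_position(): TCP position.
- bot.read_tool_rot(): TCP orientation.
- bot.read_ft_force(): force on the tool from outside, world axes, zero at the start.
- bot.read_moment(): the same for the moment, N m.
- bot.read_gripper_width(): opening from 0.0 (shut) to 1.0 (fully open).
- bot.read_finger_force(): force on a finger pad.
Only numpy, scipy, OpenCV 4.12 (cv2) and the standard library are available. Lean on these libraries where they do the work, as an engineer would, in place of code of your own. Each camera call takes 0.05 s, during which the arm holds its last target. There are 200 camera calls.

TASK

Two dark metal wheels on shafts stand in blue holders; one of them has a brass weight screwed into its rim and is out of balance. Lift that wheel straight out without turning it about its shaft, lower it gently so that both ends of its shaft lie on the four orange rollers of the balancing stand, and let go, so that its own weight turns it until the brass weight hangs at the bottom and it stands still. Leave the plain wheel in its holder.

Things in the scene. Friction and masses are not known exactly. Their poses are not given: they have to be found in the camera images.
- weighted_wheel: Wheel to move: dark disc, diameter 80, rim 14 thick, flat faces (mm); steel shaft of diameter 10 reaching 46 either side. Stands upright in a blue holder whose cheeks hold its lowest 23 mm with 1.7 play a face; centre 47 above worktop; lift straight up. 0.3 kg. Origin: centre; x along shaft, z up at start. Pinch the top of the rim across its faces, fingertips 8 or more above centre.
- brass_weight (a point): Centre of that wheel's brass weight: brass cylinder, diameter 16, through the rim parallel to the shaft, 3 mm proud of both faces, 30 mm from the shaft's centre line, in the wheel's middle plane. Starts about 20 degrees above shaft level on the wheel's +y side (robot's left). Once the wheel is let go on the rollers it swings down and rests straight below the shaft within about 5 s.
- roller_stand: Fixed stand: base 112x76, grey end plates 56 high, four free orange rollers (diameter 24, 16 wide) at x +-30, y +-14, height 52, axles along its x. Origin: underside centre; z up. With the shaft along stand x on the rollers the wheel's centre is 61.6 above the origin, the wheel in the 44 mm gap between front and rear rollers. Laid within 8 mm of the middle, the shaft centres itself.
- plain_wheel: The other wheel, to be left alone: same disc and shaft, but with no brass weight; it stands in a second blue holder in the same way. Origin: its centre.

How it is judged:
On the way:
1. the weighted wheel's shaft comes down on the rollers with the brass weight still up at the side (not turned down beforehand) (x of weighted_wheel in the frame of roller_stand between -0.014 and 0.014 m and y of weighted_wheel in the frame of roller_stand between -0.012 and 0.012 m and z of weighted_wheel in the frame of roller_stand between 0.056 and 0.074 m and contact force between weighted_wheel and roller_stand above 0.3 N and height (world z) of brass_weight above 0.052 m).
At the end, for the whole second after the job is handed in: Weighted wheel's shaft on the rollers (centre within 12 mm of the stand's middle along the shaft, 6 mm across, 4 mm in height; shaft within 10 degrees of the stand's x), brass weight below the shaft within 9 mm sideways, wheel released and still, plain wheel within 15 mm of its start (x of weighted_wheel in the frame of roller_stand between -0.012 and 0.012 m and y of weighted_wheel in the frame of roller_stand between -0.006 and 0.006 m and z of weighted_wheel in the frame of roller_stand between 0.058 and 0.066 m and angle between the x axis of weighted_wheel and the x axis of roller_stand, either way round below 0.17 rad and horizontal distance between brass_weight and weighted_wheel below 0.009 m and height (world z) of brass_weight below 0.045 m and angular speed of weighted_wheel below 0.15 rad/s and linear speed of weighted_wheel below 0.02 m/s and distance of plain_wheel from where it was at the start of the episode below 0.015 m); the robot touches nothing.
It fails at once if the plain wheel is taken away or knocked out of its place (moved over 30 mm) (distance of plain_wheel from where it was at the start of the episode above 0.03 m).
It fails at once if the weighted wheel is dropped or slammed onto the rollers (arrives faster than 0.4 m/s, a fall of over about 10 mm) (horizontal distance between weighted_wheel and roller_stand below 0.03 m and height (world z) of weighted_wheel below 0.068 m and linear speed of weighted_wheel above 0.4 m/s).
It also fails if it takes over 45 s, if anything falls off the work surface, if the arm or the gripper's body presses on something with over 40 N, if the wrist force passes 120 N, or if a joint passes its speed limit or range.

## Working session

There is one attempt and no reset: what is moved stays moved. The work goes in short steps, each a Python script; the robot and the scene stay as the last script left them, time stands still between calls to the robot, and variables do not carry over. Pictures are saved under pics/ and viewed, at most 10 in all, crops included, and the job is handed in when it is done.

```bash
mkdir -p pics; python3 - <<'E'
from cell import bot
import cv2,numpy as np
for c in ("side","top"):
    im=bot.camera(c); cv2.imwrite(f"pics/a_{c}.png",im[:,:,::-1])
    for t in ("weighted_wheel","brass_weight","roller_stand","plain_wheel"):
        print(c,t,[(np.round(d["bbox"]).tolist(),round(d["confidence"],2)) for d in bot.search_frame(c,t)[:3]])
    k=bot.calibration(c); print(k["mtx"].tolist(),k["k1"],np.round(k["extrinsics"],4).tolist())
E
```

```text
side weighted_wheel [([228.0, 241.0, 69.0, 67.0], 0.86)]
side brass_weight [([227.0, 250.0, 77.0, 57.0], 0.57)]
side roller_stand [([264.0, 167.0, 58.0, 44.0], 0.94)]
side plain_wheel [([278.0, 191.0, 54.0, 52.0], 0.68)]
[[535.3834570211529, 0.0, 279.0744987264473], [0.0, 535.3834570211529, 207.20335038827326], [0.0, 0.0, 1.0]] -0.17079362193802675 [[-0.9635, -0.2675, 0.002, 0.522], [-0.1116, 0.395, -0.9119, 0.0736], [0.2432, -0.8789, -0.4105, 0.8388], [0.0, 0.0, 0.0, 1.0]]
top weighted_wheel [([165.0, 212.0, 41.0, 43.0], 0.94)]
top brass_weight [([167.0, 211.0, 38.0, 41.0], 0.62)]
top roller_stand [([330.0, 178.0, 47.0, 58.0], 0.88)]
top plain_wheel [([258.0, 212.0, 45.0, 47.0], 0.58)]
[[421.9945082349223, 0.0, 280.15159308749406], [0.0, 421.9945082349223, 212.00072567218567], [0.0, 0.0, 1.0]] -0.04025074308254377 [[-0.0197, -0.9997, 0.0136, 0.1039], [-0.9816, 0.0168, -0.1904, 0.519], [0.1901, -0.0171, -0.9816, 0.8118], [0.0, 0.0, 0.0, 1.0]]
```

```bash
python3 - <<'E'
import cv2
a=cv2.imread("pics/a_top.png")[160:280,140:400]; cv2.imwrite("pics/b_top.png",cv2.resize(a,None,fx=3,fy=3,interpolation=2))
a=cv2.imread("pics/a_side.png")[150:320,210:350]; cv2.imwrite("pics/b_side.png",cv2.resize(a,None,fx=3.5,fy=3.5,interpolation=2))
E
```

```text
(no output)
```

View pics/b_top.png

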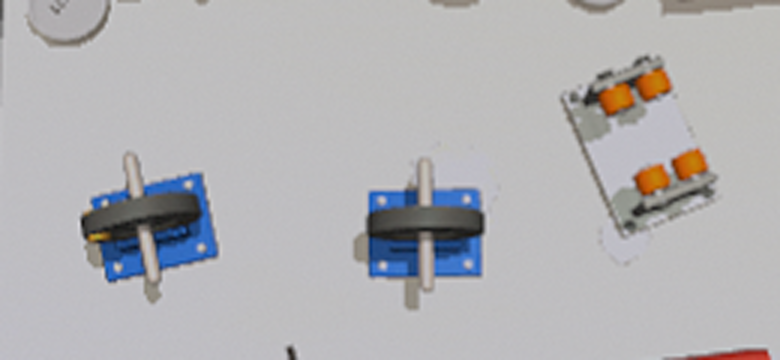

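View pics/b_side.png

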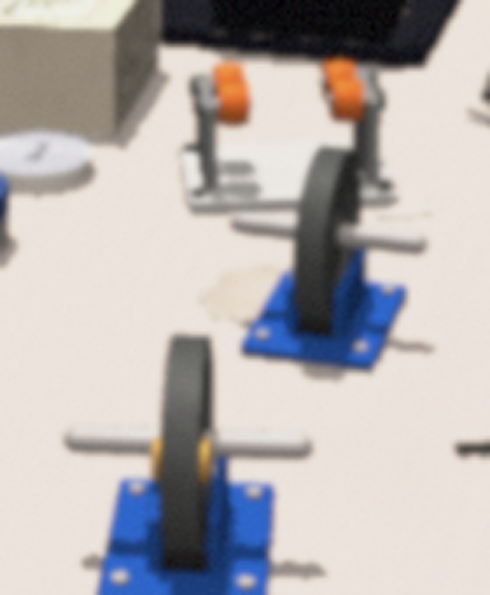

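The top crop shows the weighted wheel at left (shaft ends at crop 130,155 and 152,278; brass at its left side), the plain wheel in the middle, and the stand at right with its orange rollers. The side crop agrees: the wheel with brass is the nearest one, with shaft ends at 70,438 and 305,447.

```bash
cat > h.py <<'E'
from cell import bot
import cv2,numpy as np
def ray(c,p):
    k=bot.calibration(c); E=np.array(k["extrinsics"]); R,t=E[:3,:3],E[:3,3]
    u=cv2.undistortPoints(np.array([[p]],float),np.array(k["mtx"]),np.array([k["k1"],0,0,0.]))[0,0]
    return -R.T@t, R.T@np.array([u[0],u[1],1])
def plane(c,p,z):
    o,d=ray(c,p); return o+d*(z-o[2])/d[2]
def tri(a,b):
    (o,d),(q,e)=ray("top",a),ray("side",b)
    s=np.linalg.lstsq(np.c_[d,-e],q-o,rcond=None)[0]
    A,B=o+s[0]*d,q+s[1]*e
    return (A+B)/2,np.linalg.norm(A-B)
def orange(im):
    h=cv2.cvtColor(im,cv2.COLOR_RGB2HSV)
    m=cv2.inRange(h,(5,170,90),(18,255,255))
    n,_,st,ce=cv2.connectedComponentsWithStats(m)
    return [(st[i].tolist(),ce[i].round(1).tolist()) for i in range(1,n) if st[i,4]>15]
E
python3 - <<'E'
from h import *
T=lambda x,y:((x+.5)/3-.5+140,(y+.5)/3-.5+160)
S=lambda x,y:((x+.5)/3.5-.5+210,(y+.5)/3.5-.5+150)
for n,e in (("w",[(130,155),(152,278)]),("p",[(425,161),(427,287)])):
    P=[plane("top",T(*q),.047) for q in e]
    d=P[0]-P[1]; print(n,np.round(P,4).tolist(),np.linalg.norm(d),"mid",np.mean(P,0).round(4),"yaw",np.arctan2(d[1],d[0]))
for a,b in ((( 130,155),(305,447)),((152,278),(70,438))):
    print("tri wheel",tri(T(*a),S(*b)), plane("side",S(*b),.047))
a,b=plane("side",S(70,438),.047),plane("side",S(305,447),.047); print((a+b)/2)
for c in ("top","side"):
    for o in orange(cv2.imread(f"pics/a_{c}.png")[:,:,::-1]): print(c,o,plane(c,o[1],.056).round(4))
E
```

```text
w [[0.526, 0.2928, 0.047], [0.4418, 0.2762, 0.047]] 0.08576710274086727 mid [0.4839 0.2845 0.047 ] yaw 0.1956766576245318
p [[0.5184, 0.0919, 0.047], [0.4326, 0.0923, 0.047]] 0.08579534251946123 mid [0.4755 0.0921 0.047 ] yaw -0.004635879469126753
tri wheel (array([0.48118214, 0.28434846, 0.05931756]), np.float64(0.08342678005360023)) [0.44187662 0.27512614 0.047     ]
tri wheel (array([0.48309828, 0.28943547, 0.046209  ]), np.float64(0.08542651457815893)) [0.52701874 0.29274028 0.047     ]
[0.48444768 0.28393321 0.047     ]
top ([352, 183, 11, 10, 75], [357.0, 187.6]) [ 0.5678 -0.0645  0.056 ]
top ([340, 188, 11, 10, 75], [344.9, 192.4]) [ 0.5581 -0.039   0.056 ]
top ([364, 210, 11, 10, 67], [369.2, 214.4]) [ 0.5114 -0.0863  0.056 ]
top ([352, 215, 11, 10, 69], [356.8, 219.6]) [ 0.5011 -0.0604  0.056 ]
side ([311, 92, 11, 3, 23], [316.6, 92.7]) [ 0.6376 -0.7831  0.056 ]
side ([303, 167, 10, 17, 113], [307.8, 174.6]) [ 0.5052 -0.0684  0.056 ]
side ([272, 170, 8, 14, 89], [275.7, 176.5]) [ 0.5601 -0.0424  0.056 ]
```

```bash
cat >> h.py <<'E'
from scipy.spatial.transform import Rotation as Ro
def quat(yaw):
    c,s=np.cos(yaw),np.sin(yaw)
    q=Ro.from_matrix(np.array([[-s,c,0],[c,s,0],[0,0,-1]]).T).as_quat()
    return q[[3,0,1,2]]
E
python3 - <<'E'
from h import *
W=[.4842,.2842]; yw=.193; S=[.5346,-.0626]; ys=.364
best=None
for f in (0,np.pi):
    a=bot.solve_ik(W+[.2],quat(yw+f)); b=bot.solve_ik(S+[.2],quat(ys+f))
    print(f,None if a is None else np.round(a,2),None if b is None else np.round(b,2))
    if a is not None and b is not None and (best is None or abs(a[5])+abs(b[5])<best[0]): best=(abs(a[5])+abs(b[5]),f)
f=best[1]; print("use",f)
bot.set_gripper(1.0)
bot.move_linear([.40,-.2,.25],.35)
bot.move_pose(W+[.2],quat(yw+f))
bot.move_linear(W+[.115],.2)
im=bot.camera("top"); cv2.imwrite("pics/c_top.png",cv2.resize(im[160:300,120:300,::-1],None,fx=4,fy=4))
im=bot.camera("side"); cv2.imwrite("pics/c_side.png",cv2.resize(im[180:330,190:340,::-1],None,fx=4,fy=4))
print(bot.read_clock(),bot.read_position())
E
```

```text
0 [ 0.4   0.37 -0.21  0.99  0.    1.78] [-0.25  0.33 -0.27  0.97  0.    0.95]
3.141592653589793 [ 0.4   0.37 -0.21  0.99  0.   -1.36] [-0.25  0.33 -0.27  0.97  0.   -2.19]
use 0
4.2917 [0.48563669 0.28440736 0.11667816]
```

View pics/c_side.png

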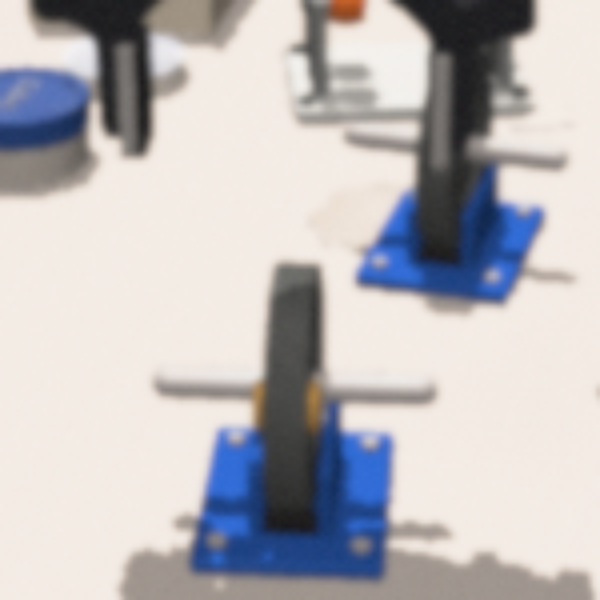

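```bash
python3 - <<'E'
from h import *
bot.wait(.3);p=bot.read_position();q=bot.read_tool_rot();print(p,q,quat(.193))
E
```

```text
[0.48458687 0.28441648 0.11568158] [2.87052781e-04 6.35650500e-01 7.71976734e-01 5.31676494e-04] [0.         0.63568701 0.77194691 0.        ]
```

The side view shows the open fingers (x≈128 and 440) straddling the wheel rim (x≈295), aligned with the shaft. I'll grasp now.

```bash
python3 - <<'E'
from h import *
W=[.4842,.2842]
hit=bot.move_linear(W+[.058],.08,until_force=12); bot.wait(.2)
print(hit,bot.read_position(),bot.read_ft_force())
if not hit:
    bot.set_gripper(0.0,60); bot.wait(.3)
    print(bot.read_gripper_width(),bot.read_finger_force(),bot.read_ft_force())
    bot.move_linear(W+[.10],.05); bot.move_linear(W+[.22],.15); bot.wait(.2)
    print(bot.read_gripper_width(),bot.read_ft_force(),bot.read_position(),bot.read_clock())
    a=bot.camera("top")[160:300,120:300,::-1]; b=bot.camera("side")[140:280,190:370,::-1]
    cv2.imwrite("pics/d.png",cv2.resize(np.vstack([a,b]),None,fx=2.1,fy=2.1,interpolation=2))
E
```

```text
False [0.48463583 0.28441095 0.05858178] [ 0.27022442 -0.36590015  0.33685095]
0.15554765891857222 59.55264866352081 [-0.10661922 -0.84790536  1.26524802]
0.15058940720073316 [-0.38291078  0.74456293 -1.53988539] [0.48361424 0.28395326 0.218904  ] 8.7417
```

View pics/d.png

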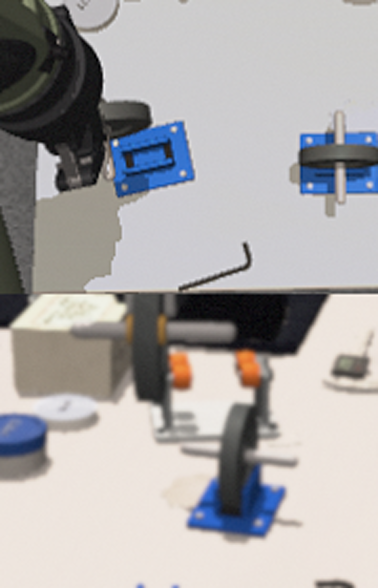

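The wheel is out of its holder and held upright, with the brass still near shaft level. The plain wheel is undisturbed. Next I move to the stand.

```bash
python3 - <<'E'
from h import *
S=[.5346,-.0626]; q=quat(.364)
bot.move_linear(S+[.22],.15,rotation=q); bot.wait(.3)
bot.move_linear(S+[.095],.1); bot.wait(.3)
print(bot.read_position(),bot.read_tool_rot(),q,bot.read_gripper_width(),bot.read_clock())
a=bot.camera("top")[150:270,300:420,::-1]; b=bot.camera("side")[120:240,230:350,::-1]
cv2.imwrite("pics/e.png",cv2.resize(np.hstack([a,b]),None,fx=3.3,fy=3.3,interpolation=2))
E
```

```text
[ 0.53478726 -0.0626213   0.09529786] [2.57029889e-04 5.67446774e-01 8.23410032e-01 1.06369476e-04] [0.         0.56744383 0.82341211 0.        ] 0.1523387548371939 13.325
```

View pics/e.png

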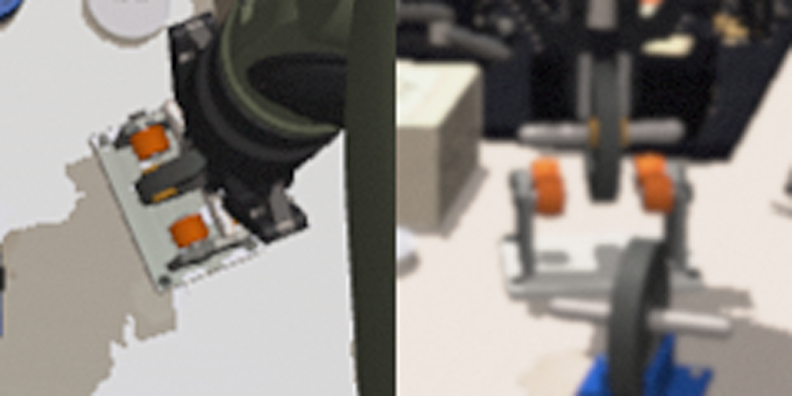

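The wheel hangs centred between the front and rear rollers, with the shaft parallel to the stand and the brass up at the side. I'll lower it until contact and release.

```bash
python3 - <<'E'
from h import *
S=[.5346,-.0626]
hit=bot.move_linear(S+[.069],.02,until_force=3.5); bot.wait(.3)
p=bot.read_position(); print(hit,p,bot.read_ft_force())
if p[2]<.076:
    bot.set_gripper(0.45); bot.wait(.3); print(bot.read_gripper_width(),bot.read_finger_force())
    bot.move_linear(S+[.25],.12); bot.move_linear([.40,-.3,.27],.25)
    bot.wait(4); print(bot.read_clock())
a=bot.camera("top")[150:270,300:420,::-1]; b=bot.camera("side")[120:240,230:350,::-1]
cv2.imwrite("pics/f.png",cv2.resize(np.hstack([a,b]),None,fx=3.3,fy=3.3,interpolation=2))
E
```

```text
True [ 0.53473863 -0.06358401  0.07256839] [ 2.9252861  -3.28540967  0.14754864]
0.45223143274858063 0.0
22.275
```

View pics/f.png

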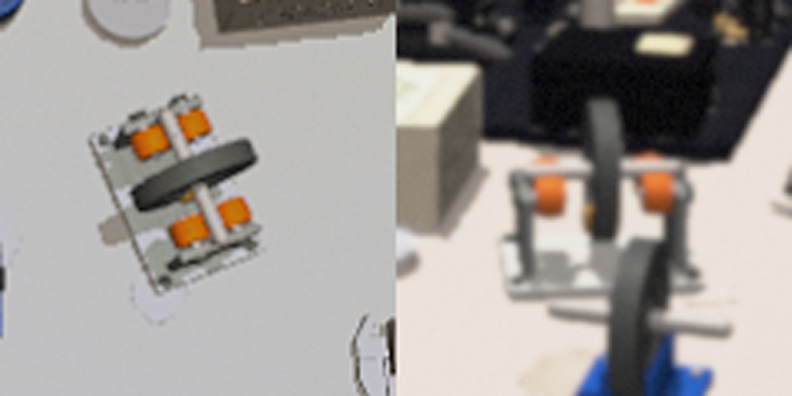

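The shaft lies on the four rollers and the brass hangs below it (side view, about 590,215). I'll check that it's still, then hand in.

```bash
python3 - <<'E'
from h import *
f=lambda:bot.camera("side")[120:215,255:310].astype(int)
a=f();bot.wait(.4);b=f();bot.wait(1.5);c=f()
print([np.abs(x-y).max() for x,y in((a,b),(b,c))],[np.abs(x-y).mean() for x,y in((a,b),(b,c))],bot.read_clock())
cv2.imwrite("pics/g.png",cv2.resize(c[:,:,::-1].astype(np.uint8),None,fx=5,fy=5,interpolation=2))
print(bot.close_job())
E
```

```text
[np.int64(15), np.int64(15)] [np.float64(1.7091547049441786), np.float64(1.7098564593301435)] 24.425
the job is handed in; nothing more can be done
None
```

The weighted wheel is on the four rollers, released and still, with its brass weight hanging below the shaft. The plain wheel was not touched, and I handed the job in at about 24 s; the judge's verdict was not shown.

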